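Sign off a picked kit on the tally keys

TASK

Sign off the picked kit in assembly order: with the fingertips, lightly press the white tally key in front of the circuit board until it is well down and stays there, then the key in front of the mains inlet, then the key in front of the D-shaped connector. The wire reel is not in this kit: leave its key up. Press each key gently, and neither shift nor pick up any of the parts in the trays.

Things in the scene. Friction and masses are not known exactly. Their poses are not given: they have to be found in the camera images.
- tray_board: kitting tray that holds the green circuit board (62 x 110 x 18 mm, lying flat); all four trays are alike, grey, fixed to the bench, 84 mm wide (its y) and 182 mm long (its x). Origin: centre of its underside, on the bench; its x axis points from the key (front) to the part (rear), z up. Rear: open tray with walls 16 mm high, floor 4 mm thick, its centre at x = +26 mm. Front: console block 56 x 84 mm, 22 mm high, centre at x = -63 mm, with the tally key in its top
- key_board_top (a point): centre of the top face of the tally key in front of the board: white rectangular cap with an orange band below, 36 mm (tray x) by 46 mm (tray y), axes as the tray's; the face is 38 mm above the bench when the key is up and 29.5 mm when it is fully down; it moves with the key. The cap is cushioned: it gives 1 mm for every 4 N, up to 5 mm, on top of the key's own travel
- key_board (a joint): travel of the tally key of the board, m: 0 = up, grows as it is pressed straight down, 0.0085 = fully down, at its stop. It counts as down from 0.006. It slides against a steady friction of about 2 N, has no return spring and stays down where it is left. More than 20 N is too much for it
- part_board: the loose green circuit board (62 x 110 x 18 mm, lying flat) in its tray; origin at the centre of its underside, on the tray floor; not to be moved
- tray_inlet: kitting tray that holds the black mains inlet (34 x 58 x 37 mm, three metal tags up); all four trays are alike, grey, fixed to the bench, 84 mm wide (its y) and 182 mm long (its x). Origin: centre of its underside, on the bench; its x axis points from the key (front) to the part (rear), z up. Rear: open tray with walls 16 mm high, floor 4 mm thick, its centre at x = +26 mm. Front: console block 56 x 84 mm, 22 mm high, centre at x = -63 mm, with the tally key in its top
- key_inlet_top (a point): centre of the top face of the tally key in front of the inlet: white rectangular cap with an orange band below, 36 mm (tray x) by 46 mm (tray y), axes as the tray's; the face is 38 mm above the bench when the key is up and 29.5 mm when it is fully down; it moves with the key. The cap is cushioned: it gives 1 mm for every 4 N, up to 5 mm, on top of the key's own travel
- key_inlet (a joint): travel of the tally key of the inlet, m: 0 = up, grows as it is pressed straight down, 0.0085 = fully down, at its stop. It counts as down from 0.006. It slides against a steady friction of about 2 N, has no return spring and stays down where it is left. More than 20 N is too much for it
- part_inlet: the loose black mains inlet (34 x 58 x 37 mm, three metal tags up) in its tray; origin at the centre of its underside, on the tray floor; not to be moved
- tray_connector: kitting tray that holds the metal D-shaped panel connector (12 x 53 x 14 mm); all four trays are alike, grey, fixed to the bench, 84 mm wide (its y) and 182 mm long (its x). Origin: centre of its underside, on the bench; its x axis points from the key (front) to the part (rear), z up. Rear: open tray with walls 16 mm high, floor 4 mm thick, its centre at x = +26 mm. Front: console block 56 x 84 mm, 22 mm high, centre at x = -63 mm, with the tally key in its top
- key_connector_top (a point): centre of the top face of the tally key in front of the connector: white rectangular cap with an orange band below, 36 mm (tray x) by 46 mm (tray y), axes as the tray's; the face is 38 mm above the bench when the key is up and 29.5 mm when it is fully down; it moves with the key. The cap is cushioned: it gives 1 mm for every 4 N, up to 5 mm, on top of the key's own travel
- key_connector (a joint): travel of the tally key of the connector, m: 0 = up, grows as it is pressed straight down, 0.0085 = fully down, at its stop. It counts as down from 0.006. It slides against a steady friction of about 2 N, has no return spring and stays down where it is left. More than 20 N is too much for it
- part_connector: the loose metal D-shaped panel connector (12 x 53 x 14 mm) in its tray; origin at the centre of its underside, on the tray floor; not to be moved
- tray_reel: kitting tray that holds the red wire reel with black flanges (60 mm across, 50 mm high); all four trays are alike, grey, fixed to the bench, 84 mm wide (its y) and 182 mm long (its x). Origin: centre of its underside, on the bench; its x axis points from the key (front) to the part (rear), z up. Rear: open tray with walls 16 mm high, floor 4 mm thick, its centre at x = +26 mm. Front: console block 56 x 84 mm, 22 mm high, centre at x = -63 mm, with the tally key in its top
- key_reel_top (a point): centre of the top face of the tally key in front of the reel: white rectangular cap with an orange band below, 36 mm (tray x) by 46 mm (tray y), axes as the tray's; the face is 38 mm above the bench when the key is up and 29.5 mm when it is fully down; it moves with the key. The cap is cushioned: it gives 1 mm for every 4 N, up to 5 mm, on top of the key's own travel
- key_reel (a joint): travel of the tally key of the reel, m: 0 = up, grows as it is pressed straight down, 0.0085 = fully down, at its stop. It counts as down from 0.006. It slides against a steady friction of about 2 N, has no return spring and stays down where it is left. More than 20 N is too much for it
- part_reel: the loose red wire reel with black flanges (60 mm across, 50 mm high) in its tray; origin at the centre of its underside, on the tray floor; not to be moved

How it is judged:
On the way, in this order (a step that is already met when the one before it is completed fails the run):
1. the circuit board's key is pressed down first (value of joint key_board above 0.006 m and value of joint each of key_inlet, key_connector below 0.004 m), for 0.1 s.
2. then the mains inlet's key (value of joint each of key_board, key_inlet above 0.006 m and value of joint key_connector below 0.004 m), for 0.1 s.
3. then the connector's key (value of joint each of key_board, key_inlet, key_connector above 0.006 m), for 0.1 s.
At the end, for the whole second after the job is handed in: The keys of the circuit board, the mains inlet and the connector are each at least 6 mm down (of 8.5 mm), the wire reel's key is less than 4 mm down, and every part lies still in its tray within 15 mm of where it was (all of step 3 and value of joint key_reel below 0.004 m and distance of each of part_board, part_inlet, part_connector, part_reel from where it was at the start of the episode below 0.015 m and linear speed of each of part_board, part_inlet, part_connector, part_reel below 0.02 m/s); the robot touches nothing.
It fails at once if a key is pressed out of order (the inlet's or connector's more than 4 mm before the key that comes before it is 6 mm down) ((value of joint key_inlet above 0.004 m and value of joint key_board below 0.006 m) or (value of joint key_connector above 0.004 m and value of joint key_inlet below 0.006 m)).
It fails at once if the wire reel's key is pressed more than 4 mm (value of joint key_reel above 0.004 m).
It fails at once if the fingers press on a tray or key with more than 20 N (contact force between the fingers and tray_board above 20 N or contact force between the fingers and tray_inlet above 20 N or contact force between the fingers and tray_connector above 20 N or contact force between the fingers and tray_reel above 20 N).
It fails at once if a tray or key is pressed with another part of the robot than its fingers (contact force between the arm and tray_board above 2 N or contact force between the arm and tray_inlet above 2 N or contact force between the arm and tray_connector above 2 N or contact force between the arm and tray_reel above 2 N).
It fails at once if a part is shifted, lifted or carried by more than 15 mm (distance of any of part_board, part_inlet, part_connector, part_reel from where it was at the start of the episode above 0.015 m).
It also fails if it takes over 48 s, if anything falls off the work surface, if the arm or the gripper's body presses on something with over 40 N, if the wrist force passes 120 N, or if a joint passes its speed limit or range.

ROBOT

A 6-joint arm with a two-finger parallel gripper is mounted at the origin on a cart in front of the work surface, level with it; the furniture and walls round the work are solid. World frame = base frame: x ahead of the robot, y to its left, z up, the work surface at z = 0. Lengths are in m, angles in rad, forces in N, time in s.
With the tool pointing down it reaches from about 0.25 to 0.775 m from the base axis. Payload 4 kg.
Tool frame: the origin (TCP) lies on the centre line of the jaws, within the pads' length; the fingertips stand 8 mm ahead of it and the grasp point (between the pads) lies 11 mm behind it; z points along the fingers, y is the direction in which the jaws open and shut (so a half turn about z gives the same grasp; the last joint's range is limited). The gripper opens to 94 mm and grips with 3 to 60 N. Pads are 16 mm wide; open, the fingers measure 119 mm over their backs; the gripper's body (75 mm by 177 mm) begins 78 mm behind the grasp point.
Start: joints at [1.062, 0.087, 1.371, -0, 1.684, -0.103], TCP at [0.217, 0.505, 0.188] pointing down, gripper open.
Joint ranges: [-3.1, 3.1], [-0.76, 2.03], [0.27, 2.55], [-1.08, 4.22], [0.17, 2.65], [-2.57, 2.57]. Speed limits (rad/s): [2.79, 2.79, 3.14, 3.14, 3.14, 3.14].

INTERFACE

Orientations are given as [roll, pitch, yaw] about the fixed x, y, z axes, in that order (R = Rz(yaw) Ry(pitch) Rx(roll)).
In Python, from bench import robot, cams, close_job gives the robot as it stands.
- The arm moves only by the tool arm_command, never from a script. Its argument "plan" is one flat list of numbers, 7 for each row, row after row: the shift along the tool's x, y, z in cm, then the turn, a rotation vector about the tool's x, y, z in degrees, then the closure, from 0 (fully open) to 1 (shut). A call has 1 to 8 rows; each row shifts and turns the commanded pose from where the row before left it, along the tool's axes as they then stand; what a row does not reach is not made up. A row lasts 1/8 s, in which the tool goes at most 62.5 mm and 10.7 degrees, less where a joint would pass 70% of its speed; a pose out of reach is approached as far as the arm can. A call with a gripper value outside its range is refused whole. The fingers move at their own pace and stop on an object; the grip force is fixed at half the most. Time passes only in rows, so rows that do not move let the fingers close. It gives the time, the measured TCP pose, the force and the opening at its end, in the units of the state.
- robot.get_obs(): the state, without advancing time (a new reading comes with each control period).
- cams.snapshot(name): name is "scene" or "top" or "wrist"; returns a dict with "pixels" (420x560x3 uint8, red, green, blue), "fov_y" (degrees; the focal length in pixels is half the picture's height over the tangent of half this angle, whatever the lens; pixels are square), "cx", "cy" (the principal point, pixels), "camera_from_world" (4x4, takes a point from world to camera coordinates); the wrist camera has in their place "tool_from_camera" (4x4, takes a point from camera to tool coordinates, whose origin is the TCP and whose axes are the flange's). Camera axes: x right, y up, looking along -z (the intrinsics and any distortion apply to the point x, -y, -z); pixel columns grow to the right and rows downward; lengths in m; the calibration is good to about 2 mm. A picture is of the moment at which its call begins: read the wrist's pose just before it. There is no depth.
- close_job(): hands the job in, once; it reports no verdict.
The state is a dict: "time": time; "joint_positions": joint angles; "qvel": joint speeds; "joint_torque": joint torques, N m; "tool_pos": TCP position; "ee_rot": TCP orientation; "wrist_force": force on the tool from outside, world axes, zero at the start; "wrist_torque": the same for the moment, N m; "width": finger opening in m.
Only numpy, scipy, OpenCV 4.12 (cv2) and the standard library are available. Lean on these libraries where they do the work, as an engineer would, in place of code of your own. Each camera call takes 0.05 s, during which the arm holds its last target.

## Working session

There is one attempt and no reset: what is moved stays moved. The work goes in short steps, Python scripts to look and compute and a tool call to move; the robot and the scene stay as the last step left them, time stands still between calls to the robot, and variables do not carry over. Pictures are saved under pics/ and viewed, and the job is handed in when it is done.

Besides the shell and the picture viewer there is one more tool, called after ">>>" in YAML: its name, and indented under it one key for each argument. arm_command: Moves the arm, as the interface text tells. Its arguments: {"type":"object","properties":{"plan":{"type":"array","items":{"type":"number"}}},"required":["plan"]}

```bash
mkdir -p pics
cat > h.py <<'E'
import numpy as np,cv2
from bench import robot,cams
def snap(n,f):
    s=cams.snapshot(n); cv2.imwrite('pics/'+f,s['pixels'][:,:,::-1]); return s
E
python3 - <<'E'
from h import *
o=robot.get_obs()
for k,v in o.items(): print(k,np.round(v,4))
for n in['scene','top','wrist']:
    s=snap(n,n+'1.png'); print(n,{k:(np.round(v,4).tolist() if k!='pixels' else 0) for k,v in s.items()})
E
```

```text
time 0.0
joint_positions [ 1.0619  0.0879  1.3722 -0.      1.6836 -0.1031]
qvel [ 0.001  -0.0011  0.0007  0.0001  0.0013  0.0005]
joint_torque [ 2.20000e-03 -3.40178e+01 -3.02431e+01  7.20000e-02  3.27000e-02
 -1.00000e-04]
tool_pos [0.2168 0.5048 0.1869]
ee_rot [-3.1394e+00 -2.0000e-04  2.7358e+00]
wrist_force [ 0.8915 -0.5444  0.0769]
wrist_torque [-0.0061  0.0107 -0.0364]
width 0.0942
scene {'pixels': 0, 'fov_y': 47.9653, 'cx': 274.8359, 'cy': 215.0741, 'camera_from_world': [[0.4491, -0.8935, -0.0015, -0.2449], [0.6206, 0.3107, 0.7199, -0.3879], [-0.6428, -0.3243, 0.694, -0.7391], [0.0, 0.0, 0.0, 1.0]]}
top {'pixels': 0, 'fov_y': 42.5905, 'cx': 287.1349, 'cy': 201.5234, 'camera_from_world': [[-0.0154, -0.9999, -0.0063, 0.0326], [0.9954, -0.0159, 0.095, -0.5599], [-0.0951, -0.0048, 0.9955, -1.1263], [0.0, 0.0, 0.0, 1.0]]}
wrist {'pixels': 0, 'fov_y': 58.2679, 'cx': 274.0247, 'cy': 213.1318, 'tool_from_camera': [[0.0, 0.9587, 0.2844, 0.0825], [1.0, -0.0001, 0.0, -0.0002], [0.0, 0.2844, -0.9587, -0.1955], [0.0, 0.0, 0.0, 1.0]]}
```

View pics/scene1.png

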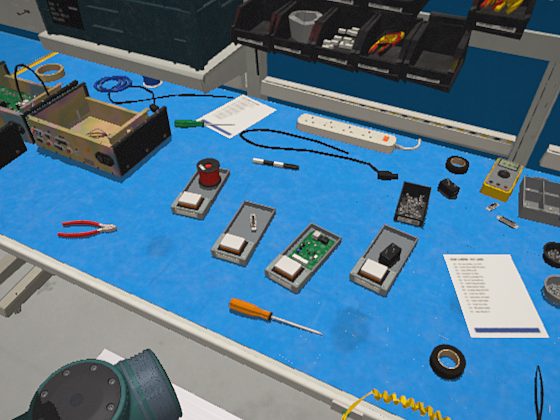

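View pics/top1.png

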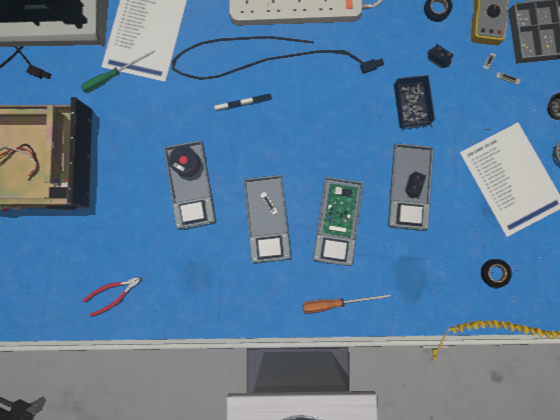

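View pics/wrist1.png

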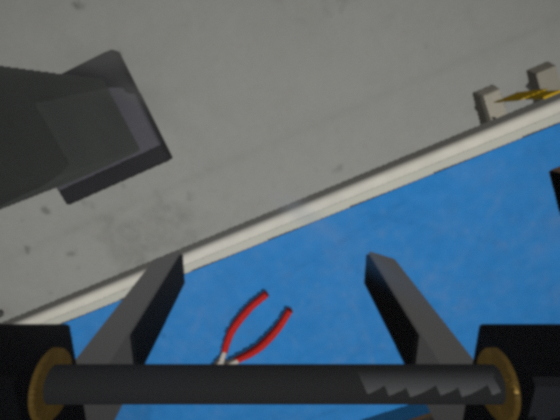

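The top view shows the keys at about: reel (193,212), connector (269,247), board (335,249), inlet (410,214). The scene view agrees on the order. Next I'll measure the cap faces in both cameras.

```bash
cat >> h.py <<'E'
def ray(s,u,v):
    f=210/np.tan(np.radians(s['fov_y'])/2)
    T=np.array(s['camera_from_world']);R=T[:3,:3];c=-R.T@T[:3,3]
    return c,R.T@np.array([(u-s['cx'])/f,-(v-s['cy'])/f,-1])
def at(s,u,v,z):
    c,d=ray(s,u,v); return (c+d*(z-c[2])/d[2])
def proj(s,p):
    f=210/np.tan(np.radians(s['fov_y'])/2)
    T=np.array(s['camera_from_world']);q=T[:3,:3]@p+T[:3,3]
    return s['cx']+f*q[0]/-q[2],s['cy']-f*q[1]/-q[2]
def white(s,boxes,z=.038,thr=195):
    for n,(u,v) in boxes.items():
        m=(s['pixels'].min(2)>thr).astype(np.uint8); 
        k,l,st,ce=cv2.connectedComponentsWithStats(m)
        w=l[v,u]
        if not w: print(n,'none',s['pixels'][v,u]);continue
        cs,_=cv2.findContours((l==w).astype(np.uint8),cv2.RETR_EXTERNAL,cv2.CHAIN_APPROX_NONE)
        P=np.array([at(s,a,b,z)[:2] for a,b in cs[0][:,0]],np.float32)
        r=cv2.minAreaRect(P*1000); print(n,st[w],'cent',np.round(at(s,*ce[w],z)[:2]*1000,1),'rect',np.round(np.r_[r[0],r[1],r[2]],1))
E
python3 - <<'E'
from h import *
s=snap('top','t2.png')
white(s,dict(reel=(193,212),conn=(269,247),board=(335,249),inlet=(410,214)))
s2=snap('scene','s2.png')
white(s2,dict(reel=(187,200),conn=(232,242),board=(290,266),inlet=(373,271)))
a=s['pixels'][130:280,150:450,::-1]; cv2.imwrite('pics/t2z.png',cv2.resize(a,None,fx=2.6,fy=2.6,interpolation=2))
E
```

```text
reel [181 203  22  18 300] cent [541.6 226.7] rect [541.6 226.9  32.6  41.4   8.7]
conn [259 239  21  17 302] cent [464.   63.7] rect [463.9  63.4  32.3  41.    4.8]
board [324 241  22  17 195] cent [459.4 -68.5] rect [457.  -74.   40.5  31.7  79.7]
inlet none [196 195 191]
reel [179 192  22  12 161] cent [536.7 224.1] rect [537.  224.3  31.6  43.1   9.1]
conn [221 234  23  15 215] cent [459.6  61.2] rect [459.8  61.4  32.1  42.7   5.3]
board [275 256  26  19 250] cent [453.  -76.4] rect [453.3 -76.1  43.1  32.4  80.5]
inlet [362 259  25  19 256] cent [ 524.7 -239.2] rect [ 525.  -239.    42.7   32.3   83.5]
```

View pics/t2z.png

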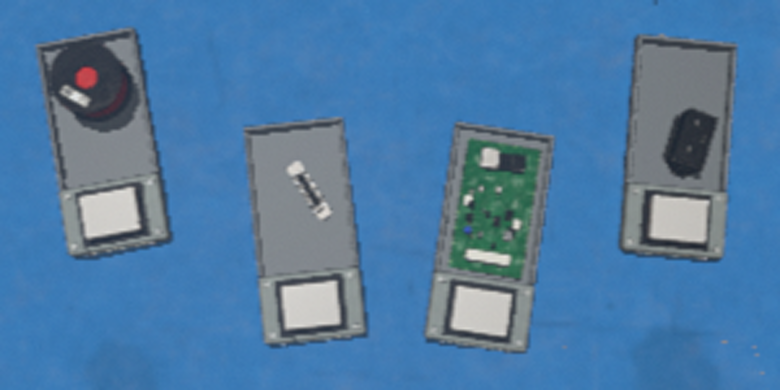

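The two cameras agree to about 5 mm, and the caps are 36 x 46 mm, so that is enough to start. I'll shut the gripper and travel high towards the board key. Another image of the caps isn't needed before I get close.

>>> arm_command:
  plan: [-4,-4,0,0,0,0,1,-4,-4,0,0,0,0,1,-4,-4,0,0,0,0,1,-4,-4,0,0,0,0,1,-4,-4,0,0,0,0,1,-4,-4,0,0,0,0,1,-4,-4,0,0,0,0,1,-4,-4,0,0,0,0,1]

```text
time: 1.25
tool_pos: [0.3852, 0.0833, 0.1882]
ee_rot: [3.141, 0.001, 2.736]
wrist_force: [0.5, -0.0, 1.3]
width: 0.0173
```

```bash
cat >> h.py <<'E'
from scipy.spatial.transform import Rotation as Ro
def info(): 
    o=robot.get_obs(); print('t',round(float(o['time']),2),'tcp',np.round(np.array(o['tool_pos'])*1000,1),'rpy',np.round(np.degrees(o['ee_rot']),1),'F',np.round(o['wrist_force'],2),'w',np.round(o['width'],3)); return o
def go(p):
    o=info(); R=Ro.from_euler('xyz',o['ee_rot']).as_matrix(); print('tool cm',np.round(R.T@(np.array(p)/1000-o['tool_pos'])*100,2))
E
python3 - <<'E'
from h import *
s=snap('top','t3.png')
for t in(170,180,188): white(s,dict(reel=(193,212),conn=(269,247),board=(335,249),inlet=(411,214)),thr=t)
go([455,-72,90])
snap('wrist','w3.png')
E
```

```text
reel [181 202  23  19 331] cent [541.7 226.1] rect [541.6 226.   34.1  43.5   9.5]
conn [259 238  22  18 337] cent [464.   62.9] rect [464.   63.2  34.   43.6   5.4]
board [324 240  23  19 342] cent [456.9 -74.6] rect [457.  -74.6  43.6  34.1  80.4]
inlet [400 205  23  18 333] cent [ 529.2 -236.9] rect [ 529.2 -237.2   44.1   34.    83.2]
reel [181 202  22  19 325] cent [541.6 226.2] rect [541.6 226.2  33.7  43.1   9.5]
conn [259 238  21  18 330] cent [464.2  63.1] rect [464.1  63.1  33.8  42.9   5.4]
board [324 240  22  19 331] cent [456.9 -74.4] rect [457.  -74.5  42.7  33.8  80.6]
inlet [401 205  21  18 320] cent [ 529.2 -236.7] rect [ 529.3 -236.5   42.2   33.6   83.4]
reel [181 202  22  19 319] cent [541.7 226.3] rect [541.7 226.2  33.5  42.4   9.6]
conn [259 238  21  18 326] cent [464.1  63.3] rect [464.2  63.3  33.6  42.5   4.8]
board [324 240  22  19 324] cent [457.1 -74.2] rect [457.  -74.2  42.1  33.5  80.4]
inlet [401 205  21  18 309] cent [ 529.3 -236.8] rect [ 529.4 -236.8   41.4   33.2   83.9]
t 1.3 tcp [387.3  76.8 188. ] rpy [-179.7    0.2  156.3] F [ 2.6  -2.92  0.04] w 0.013
tool cm [-12.15 -10.84   9.9 ]
```

View pics/w3.png

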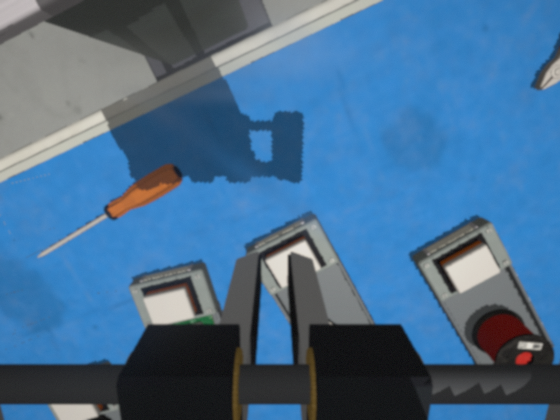

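The wrist view shows the arm above the connector tray, with the board key to its left at about (170,305). The top view gives the board key at about (456,-75) mm. I'm moving above it.

>>> arm_command:
  plan: [-4,-4,0,0,0,-3,1,-4,-4,0,0,0,-3,1,-3,-3,1,0,0,-3,1,-1,-0.5,3,0,0,-3,1,0,0,3,0,0,0,1,0,0,2,0,0,0,1,0,0,0,0,0,0,1,0,0,0,0,0,0,1]

```text
time: 2.35
tool_pos: [0.4583, -0.0633, 0.0991]
ee_rot: [3.141, 0.002, 2.946]
wrist_force: [-0.3, -0.2, -0.4]
width: 0.0001
```

Run:
```python
from h import *
go([456,-75,60])
s=snap('scene','s4.png'); info()
cv2.imwrite('pics/s4z.png',cv2.resize(s['pixels'][100:320,150:450,::-1],None,fx=2.6,fy=2.6))
```

```text
t 2.35 tcp [458.3 -63.3  99.1] rpy [1.800e+02 1.000e-01 1.688e+02] F [-0.32 -0.19 -0.38] w 0.0
tool cm [ 0.   -1.2   3.91]
t 2.4 tcp [458.6 -63.5  99.4] rpy [1.800e+02 1.000e-01 1.688e+02] F [0.15 0.05 0.53] w 0.0
```

View pics/s4z.png

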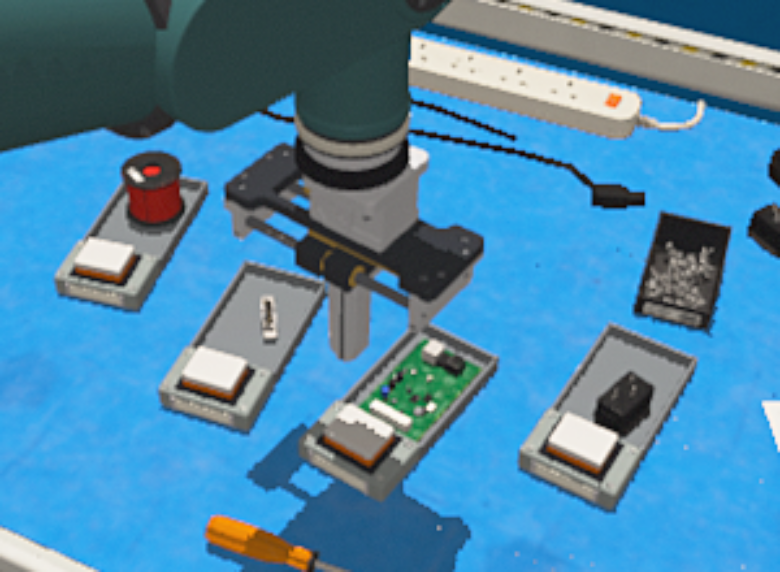

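The shut fingers are just left of the board key and above it, which matches the computed offset of -1.2 cm along tool y. I'm correcting that and descending to just above the key.

>>> arm_command:
  plan: [0,-0.6,0,0,0,0,1,0,-0.6,1,0,0,0,1,0,0,1.5,0,0,0,1,0,0,1.3,0,0,0,1,0,0,0.5,0,0,0,1,0,0,0,0,0,0,1,0,0,0,0,0,0,1]

```text
time: 3.28
tool_pos: [0.4557, -0.0755, 0.0554]
ee_rot: [3.142, 0.001, 2.945]
wrist_force: [0.0, -0.4, 0.4]
width: 0.0002
```

Run:
```python
from h import *
go([456,-75,37.5])
s=snap('scene','s5.png'); snap('wrist','w5.png')
cv2.imwrite('pics/s5z.png',cv2.resize(s['pixels'][200:300,220:400,::-1],None,fx=4,fy=4))
```

```text
t 3.27 tcp [455.7 -75.5  55.4] rpy [180.    0.  168.8] F [ 0.01 -0.41  0.4 ] w 0.0
tool cm [-0.01  0.06  1.79]
```

View pics/s5z.png

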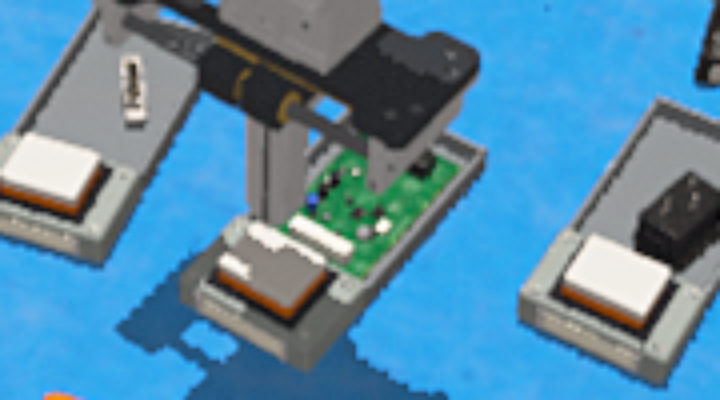

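View pics/w5.png

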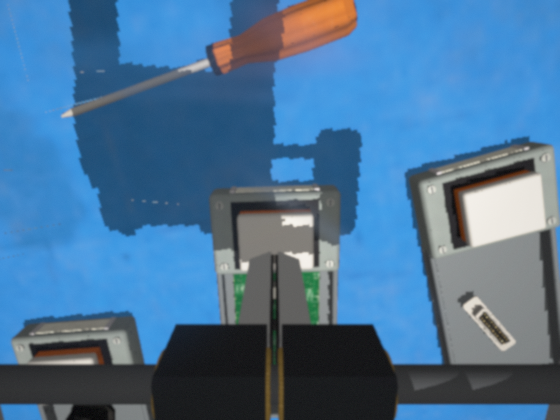

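Run:
```python
from h import *
s=cams.snapshot('wrist'); o=info()
R=Ro.from_euler('xyz',o['ee_rot']).as_matrix();T=np.eye(4);T[:3,:3]=R;T[:3,3]=o['tool_pos']
W=T@np.array(s['tool_from_camera']); s['camera_from_world']=np.linalg.inv(W)
print('tip px',proj(s,(T@[0,0,.008,1])[:3]))
for u,v in[(238,212),(313,212),(319,268),(233,268),(276,238)]: print(np.round(at(s,u,v,.038)*1000,1))
for n,p in dict(b=(456,-75,38),).items(): print(proj(s,np.array(p)/1000))
cv2.imwrite('pics/w5z.png',cv2.resize(s['pixels'][170:310,180:370,::-1],None,fx=4,fy=4))
```

```text
t 3.42 tcp [455.8 -75.6  55.7] rpy [-1.800e+02  1.000e-01  1.688e+02] F [ 0.65  1.17 -0.59] w 0.0
tip px (np.float64(274.6545723550412), np.float64(249.8595895000661))
[431.9 -92.9  38. ]
[440.5 -49.5  38. ]
[476.8 -51.9  38. ]
[ 466.4 -103.9   38. ]
[452.3 -74.1  38. ]
(np.float64(275.6828099988075), np.float64(243.92855606481393))
```

View pics/w5z.png

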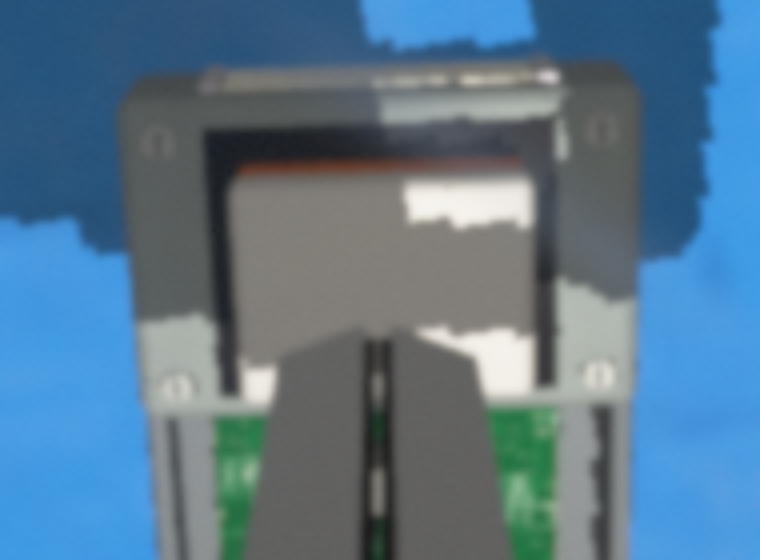

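The wrist image puts the cap centre at about (454,-74.5), within 2 mm of the tool. Now a gentle press.

>>> arm_command:
  plan: [0,0,0.5,0,0,0,1,0,0,0.3,0,0,0,1,0,0,0.2,0,0,0,1,0,0,0.2,0,0,0,1,0,0,0.2,0,0,0,1,0,0,0.1,0,0,0,1,0,0,0,0,0,0,1]

```text
time: 4.3
tool_pos: [0.4553, -0.0755, 0.04]
ee_rot: [3.141, -0.0, 2.945]
wrist_force: [-0.0, 0.3, -0.0]
width: 0.0004
```

>>> arm_command:
  plan: [0,0,0.1,0,0,0,1,0,0,0.1,0,0,0,1,0,0,0,0,0,0,1]

```text
time: 4.68
tool_pos: [0.4553, -0.0755, 0.038]
ee_rot: [3.141, -0.0, 2.945]
wrist_force: [0.8, -0.8, -0.1]
width: 0.0007
```

Run:
```python
from h import *
for i in range(4): info(); s=cams.snapshot('scene')
cv2.imwrite('pics/s6z.png',cv2.resize(s['pixels'][200:300,220:400,::-1],None,fx=4,fy=4))
```

```text
t 4.67 tcp [455.3 -75.5  38. ] rpy [180.   -0.  168.7] F [ 0.81 -0.82 -0.14] w 0.001
t 4.72 tcp [455.3 -75.5  38. ] rpy [180.   -0.  168.8] F [ 0.06 -0.34  0.4 ] w 0.001
t 4.78 tcp [455.4 -75.5  38.1] rpy [180.    0.  168.7] F [0.9  0.22 0.26] w 0.0
t 4.83 tcp [455.4 -75.5  38.1] rpy [180.    0.  168.8] F [-0.28  0.26 -0.14] w 0.0
```

View pics/s6z.png

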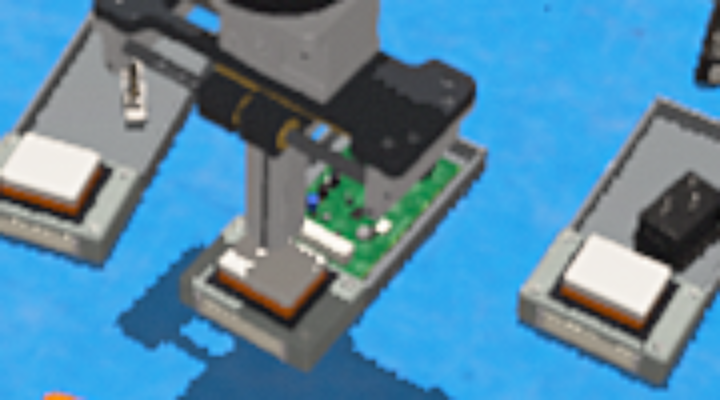

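Run:
```python
from h import *
s=cams.snapshot('scene');o=info();t=np.array(o['tool_pos'])
for p in [t-[0,0,.008],np.array([.456,-.075,.038])]:
    q=proj(s,p);print(np.round(q,1),'zoom',np.round((np.array(q)-[220,200])*4))
s=snap('wrist','w6.png');cv2.imwrite('pics/w6z.png',cv2.resize(s['pixels'][170:310,180:370,::-1],None,fx=4,fy=4))
```

```text
t 4.92 tcp [455.4 -75.5  38.1] rpy [180.    0.  168.7] F [-0.1  -0.59 -0.28] w 0.001
[287.8 266.3] zoom [271. 265.]
[287.7 263.6] zoom [271. 254.]
```

View pics/w6z.png

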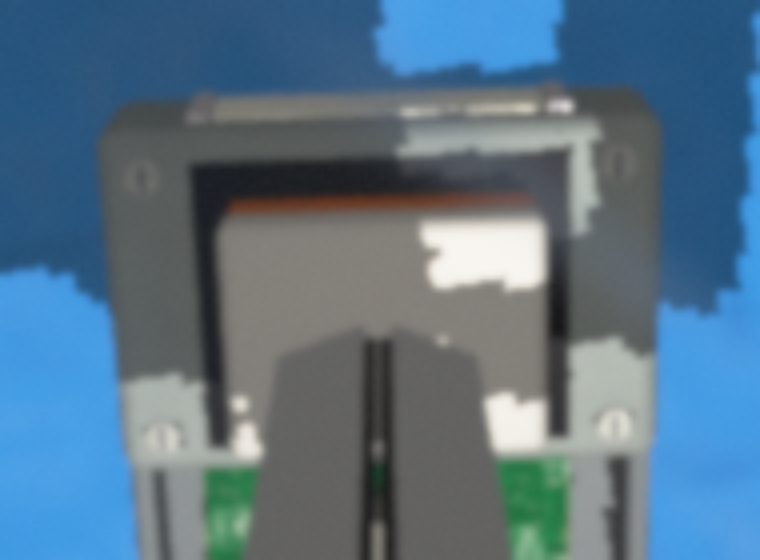

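There's no force yet, the orange band is unchanged, and the tip appears a few mm higher in the image than computed. So the key has not moved. I'll continue in small steps, watching the force.

>>> arm_command:
  plan: [0,0,0.1,0,0,0,1,0,0,0.1,0,0,0,1,0,0,0,0,0,0,1]

```text
time: 5.35
tool_pos: [0.4552, -0.0755, 0.0359]
ee_rot: [3.141, -0.0, 2.945]
wrist_force: [-0.6, -1.1, 0.2]
width: 0.0009
```

Run:
```python
from h import *
for i in range(4): info(); s=cams.snapshot('scene')
cv2.imwrite('pics/s7z.png',cv2.resize(s['pixels'][200:300,220:400,::-1],None,fx=4,fy=4))
```

```text
t 5.35 tcp [455.2 -75.5  35.9] rpy [180.   -0.  168.7] F [-0.62 -1.13  0.23] w 0.001
t 5.4 tcp [455.3 -75.5  36. ] rpy [180.   -0.  168.8] F [-0.29  0.46 -0.75] w 0.001
t 5.45 tcp [455.3 -75.5  36. ] rpy [180.   -0.  168.7] F [-0.12 -0.05  0.  ] w 0.001
t 5.5 tcp [455.4 -75.5  36.1] rpy [180.    0.  168.8] F [-0.56  0.08 -0.15] w 0.0
```

View pics/s7z.png

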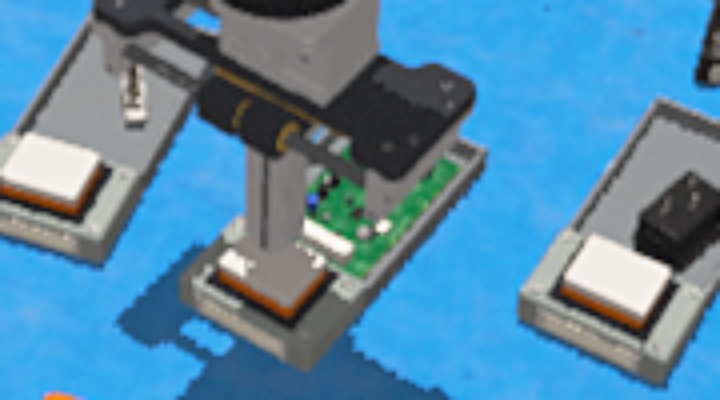

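The tip is now almost on the cap, at about zoom (268,253). Continuing.

>>> arm_command:
  plan: [0,0,0.1,0,0,0,1,0,0,0.1,0,0,0,1,0,0,0,0,0,0,1]

```text
time: 5.92
tool_pos: [0.4552, -0.0755, 0.0339]
ee_rot: [3.141, -0.0, 2.945]
wrist_force: [-0.1, -0.2, -0.5]
width: 0.0004
```

>>> arm_command:
  plan: [0,0,0.1,0,0,0,1,0,0,0.1,0,0,0,1,0,0,0,0,0,0,1]

```text
time: 6.3
tool_pos: [0.4553, -0.0755, 0.032]
ee_rot: [3.142, -0.0, 2.945]
wrist_force: [-0.0, 0.1, 0.6]
width: 0.0004
```

Run:
```python
from h import *
for i in range(4): info(); s=cams.snapshot('scene')
cv2.imwrite('pics/s8z.png',cv2.resize(s['pixels'][200:300,220:400,::-1],None,fx=4,fy=4))
```

```text
t 6.3 tcp [455.3 -75.5  32. ] rpy [180.   -0.  168.7] F [-0.02  0.09  0.58] w 0.0
t 6.35 tcp [455.3 -75.5  32. ] rpy [180.   -0.  168.7] F [-0.91 -0.59  0.03] w 0.0
t 6.4 tcp [455.3 -75.5  32.1] rpy [180.   -0.  168.7] F [-0.09  0.04  0.18] w 0.001
t 6.45 tcp [455.4 -75.5  32.1] rpy [180.    0.  168.7] F [ 0.53  0.16 -0.25] w 0.0
```

View pics/s8z.png

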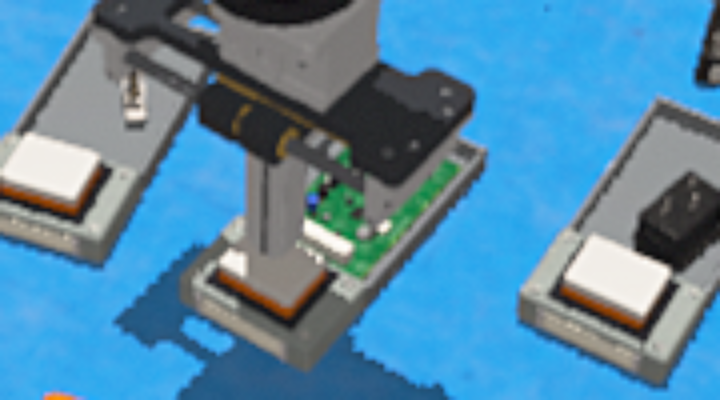

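Run:
```python
from h import *
a=cv2.imread('pics/s5z.png')[180:380,170:370];b=cv2.imread('pics/s8z.png')[180:380,170:370]
c=cv2.imread('pics/s6z.png')[180:380,170:370]
cv2.imwrite('pics/cmp.png',cv2.resize(np.hstack([a,b]),None,fx=2,fy=2))
```

```text
(no output)
```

View pics/cmp.png

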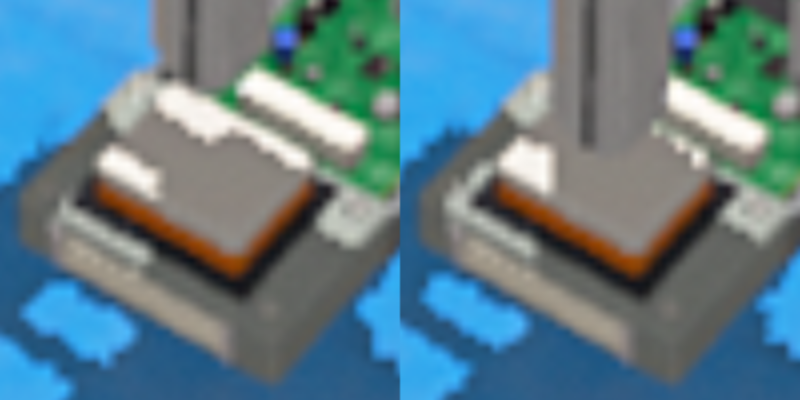

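The cap is still up, and the tip is close to its surface. The height reading is offset by several mm compared with what I expected, so I'll keep going in 1 mm steps.

>>> arm_command:
  plan: [0,0,0.1,0,0,0,1,0,0,0,0,0,0,1]

```text
time: 6.75
tool_pos: [0.4553, -0.0755, 0.031]
ee_rot: [3.141, -0.0, 2.945]
wrist_force: [0.1, -0.8, -0.3]
width: 0.0007
```

>>> arm_command:
  plan: [0,0,0.1,0,0,0,1,0,0,0,0,0,0,1]

```text
time: 7.0
tool_pos: [0.4553, -0.0755, 0.0299]
ee_rot: [3.141, -0.0, 2.945]
wrist_force: [0.1, -0.5, -0.5]
width: 0.0005
```

Run:
```python
from h import *
for i in range(4): info(); s=cams.snapshot('scene')
cv2.imwrite('pics/s9z.png',cv2.resize(s['pixels'][240:300,260:310,::-1],None,fx=8,fy=8))
```

```text
t 7.0 tcp [455.3 -75.5  29.9] rpy [180.   -0.  168.8] F [ 0.06 -0.52 -0.54] w 0.001
t 7.05 tcp [455.3 -75.5  30. ] rpy [180.   -0.  168.7] F [ 0.31  0.95 -0.49] w 0.0
t 7.1 tcp [455.3 -75.5  30. ] rpy [180.   -0.  168.7] F [-0.4   0.5   0.24] w 0.001
t 7.15 tcp [455.3 -75.5  30.1] rpy [180.   -0.  168.8] F [-0.12 -0.26  0.23] w 0.0
```

View pics/s9z.png

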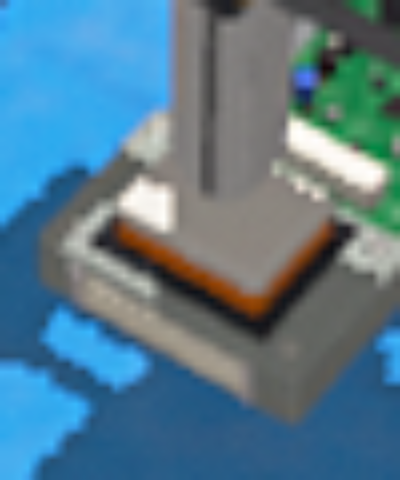

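>>> arm_command:
  plan: [0,0,0.1,0,0,0,1,0,0,0,0,0,0,1]

```text
time: 7.45
tool_pos: [0.4553, -0.0755, 0.029]
ee_rot: [3.141, -0.0, 2.945]
wrist_force: [0.5, -0.4, -0.3]
width: 0.0003
```

>>> arm_command:
  plan: [0,0,0.1,0,0,0,1,0,0,0,0,0,0,1]

```text
time: 7.7
tool_pos: [0.4553, -0.0755, 0.028]
ee_rot: [3.141, -0.0, 2.945]
wrist_force: [-0.0, 0.1, -0.3]
width: 0.0004
```

Run:
```python
from h import *
for i in range(4): info(); s=cams.snapshot('scene')
a=cv2.imread('pics/s5.png')[240:300,260:310]
cv2.imwrite('pics/s10z.png',cv2.resize(np.hstack([a,s['pixels'][240:300,260:310,::-1]]),None,fx=8,fy=8))
```

```text
t 7.7 tcp [455.3 -75.5  28. ] rpy [180.   -0.  168.7] F [-0.05  0.08 -0.28] w 0.0
t 7.75 tcp [455.3 -75.5  28. ] rpy [180.   -0.  168.7] F [-0.4   0.06  0.13] w 0.0
t 7.8 tcp [455.3 -75.5  28. ] rpy [180.   -0.  168.7] F [-0.06 -0.24 -0.68] w 0.001
t 7.85 tcp [455.4 -75.5  28.1] rpy [180.    0.  168.7] F [0.03 0.76 0.38] w 0.001
```

View pics/s10z.png

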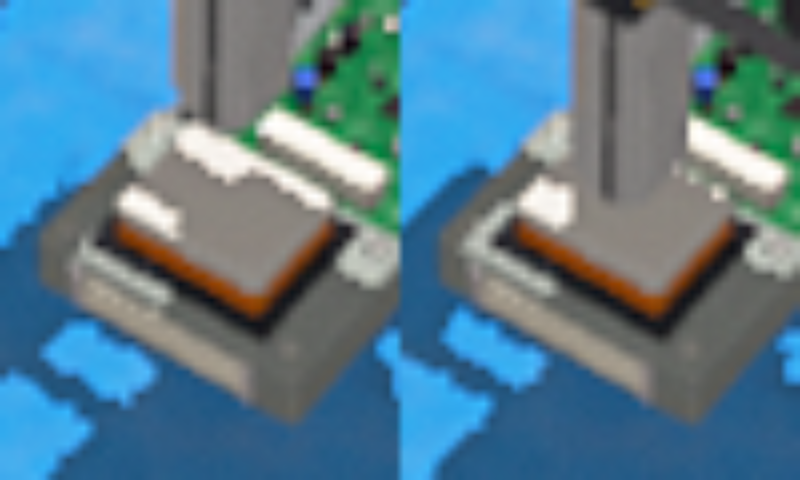

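Run:
```python
from h import *
s=cams.snapshot('scene')
c=np.array([454.5,-75,0]);y=np.radians(-11);X=np.array([np.cos(y),np.sin(y),0]);Y=np.array([-np.sin(y),np.cos(y),0])
im=cv2.resize(s['pixels'][230:300,250:320,::-1],None,fx=8,fy=8).copy()
def q(p): a=proj(s,np.array(p)/1000);return (int((a[0]-250+.5)*8),int((a[1]-230+.5)*8))
for z,col in((38,(255,0,255)),(29.5,(0,255,255))):
    P=[q(c+X*a*18+Y*b*23+[0,0,z]) for a,b in((1,1),(1,-1),(-1,-1),(-1,1))]
    cv2.polylines(im,[np.array(P)],True,col,1)
P=[q(c+X*a*8+Y*b*10+[0,0,38]) for a,b in((1,1),(1,-1),(-1,-1),(-1,1))]
cv2.polylines(im,[np.array(P)],True,(0,255,0),1)
P=[q(c+X*a*8+Y*b*10+[0,0,48]) for a,b in((1,1),(1,-1),(-1,-1),(-1,1))]
cv2.polylines(im,[np.array(P)],True,(255,255,0),1)
cv2.imwrite('pics/ov.png',im)
```

```text
(no output)
```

View pics/ov.png

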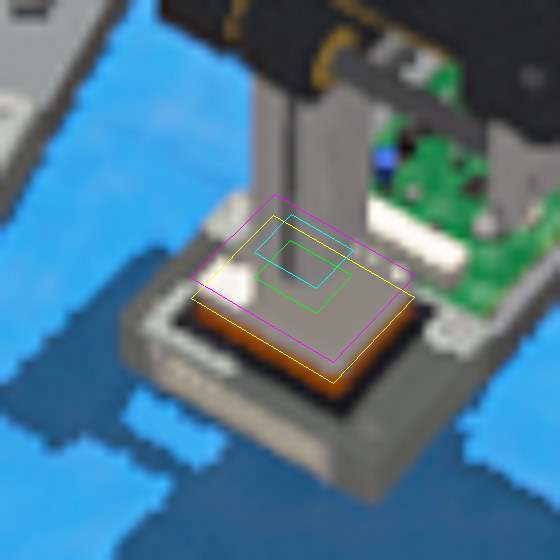

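Run:
```python
from h import *
s=snap('scene','s11.png')
for f in['s2','s4','s5','s11']:
    im=cv2.imread(f'pics/{f}.png').astype(int)
    for n,(a,b,c,d) in dict(board=(255,295,265,315),inlet=(255,300,350,395),conn=(228,265,210,252)).items():
        p=im[a:b,c:d]; m=(p[...,2]-p[...,0]>60)&(p[...,2]>p[...,1]+25); v,u=np.nonzero(m)
        print(f,n,m.sum(),(v.mean()+a).round(2) if m.sum() else '',v.min()+a,v.max()+a)
```

```text
s2 board 54 273.28 268 278
s2 inlet 43 276.77 272 281
s2 conn 45 249.22 243 253
s4 board 63 273.19 268 279
s4 inlet 44 276.7 272 281
s4 conn 57 249.18 243 253
s5 board 61 273.11 268 278
s5 inlet 44 276.7 272 281
s5 conn 56 249.07 243 253
s11 board 61 273.16 268 279
s11 inlet 43 276.77 272 281
s11 conn 56 249.16 243 253
```

Run:
```python
from h import *
t=cams.snapshot('top'); s=cams.snapshot('scene')
def cen(s,u,v):
    k,l,st,ce=cv2.connectedComponentsWithStats((s['pixels'].min(2)>175).astype(np.uint8)); return ce[l[v,u]]
for n,a,b in[('reel',(193,212),(187,200)),('conn',(269,247),(232,242)),('inlet',(410,214),(373,271))]:
    c1,d1=ray(t,*cen(t,*a));c2,d2=ray(s,*cen(s,*b))
    k=np.linalg.lstsq(np.c_[d1,-d2],c2-c1,rcond=None)[0]
    p,q=c1+k[0]*d1,c2+k[1]*d2; print(n,np.round(p*1000,1),np.round(q*1000,1))
```

```text
reel [542.1 227.3  31.3] [539.1 231.5  31.9]
conn [464.2  63.3  32.9] [460.7  68.6  33.1]
inlet [ 529.6 -238.1   32.4] [ 529.6 -238.1   32.4]
```

Run:
```python
from h import *
s=snap('wrist','w12.png'); 
C=np.linalg.inv(np.array(s['tool_from_camera'])); s['camera_from_world']=C
for x in(0,8):
  for z in(8,0,-5,-10,-15): print(x,z,np.round(proj(s,np.array([x,0,z])/1000),1), np.round(proj(s,np.array([x,12.5,z])/1000),1))
cv2.imwrite('pics/w12z.png',cv2.resize(s['pixels'][170:310,180:370,::-1],None,fx=4,fy=4))
```

```text
0 8 [274.7 249.9] [296.2 249.9]
0 0 [274.7 255.3] [297.  255.3]
0 -5 [274.7 258.8] [297.5 258.8]
0 -10 [274.7 262.6] [298.1 262.6]
0 -15 [274.7 266.5] [298.7 266.5]
8 8 [274.7 236.9] [296.4 236.9]
8 0 [274.7 241.9] [297.3 241.9]
8 -5 [274.7 245.2] [297.8 245.2]
8 -10 [274.7 248.6] [298.4 248.6]
8 -15 [274.7 252.3] [299.  252.3]
```

View pics/w12z.png

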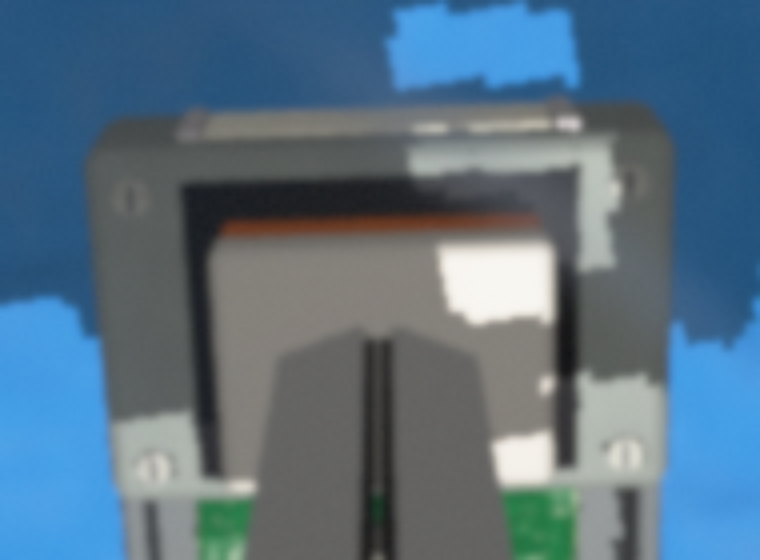

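The key still hasn't moved, and the wrist view suggests a remaining gap of several mm. I'll keep lowering gradually, checking the force each mm.

>>> arm_command:
  plan: [0,0,0.1,0,0,0,1,0,0,0.1,0,0,0,1,0,0,0,0,0,0,1]

```text
time: 8.52
tool_pos: [0.4552, -0.0755, 0.0259]
ee_rot: [3.141, -0.0, 2.945]
wrist_force: [0.1, -0.1, 0.1]
width: 0.0004
```

>>> arm_command:
  plan: [0,0,0.1,0,0,0,1,0,0,0,0,0,0,1]

```text
time: 8.78
tool_pos: [0.4553, -0.0755, 0.025]
ee_rot: [3.141, -0.0, 2.945]
wrist_force: [-0.3, -0.4, 0.9]
width: 0.0006
```

```bash
cat >> h.py <<'E'
def orange(s):
    im=s['pixels'][...,::-1].astype(int); r=[]
    for n,(a,b,c,d) in dict(board=(255,295,265,315),inlet=(255,300,350,395),conn=(228,265,210,252),reel=(190,225,165,206)).items():
        p=im[a:b,c:d]; m=(p[...,2]-p[...,0]>60)&(p[...,2]>p[...,1]+25); v,u=np.nonzero(m); r.append((n,int(m.sum()),round(float(v.mean()+a),2) if m.sum() else 0))
    print(r)
E
python3 - <<'E'
from h import *
for i in range(3): info(); s=cams.snapshot('scene')
orange(s); 
cv2.imwrite('pics/s13z.png',cv2.resize(s['pixels'][230:300,250:320,::-1],None,fx=8,fy=8))
E
```

```text
t 8.78 tcp [455.3 -75.5  25. ] rpy [180.   -0.  168.7] F [-0.26 -0.41  0.92] w 0.001
t 8.82 tcp [455.3 -75.5  25. ] rpy [180.   -0.  168.8] F [-0.08  0.66  1.27] w 0.001
t 8.88 tcp [455.3 -75.5  25. ] rpy [180.   -0.  168.7] F [-0.08 -0.52 -0.78] w 0.0
[('board', 61, 273.16), ('inlet', 43, 276.77), ('conn', 56, 249.05), ('reel', 51, 204.67)]
```

View pics/s13z.png

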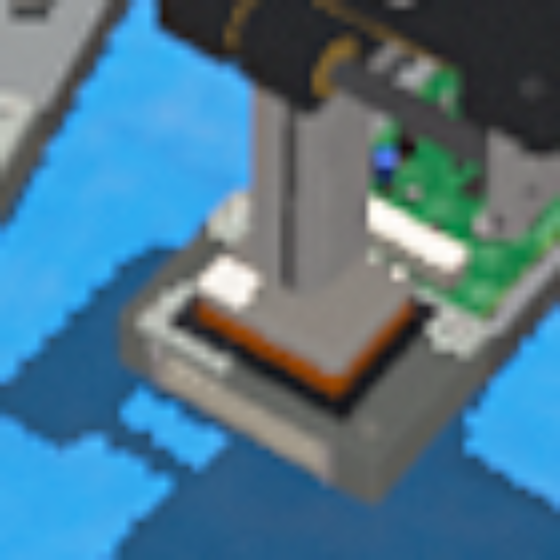

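Still no contact. Continuing.

>>> arm_command:
  plan: [0,0,0.1,0,0,0,1,0,0,0.1,0,0,0,1,0,0,0,0,0,0,1]

```text
time: 9.3
tool_pos: [0.4552, -0.0755, 0.0229]
ee_rot: [3.141, -0.0, 2.945]
wrist_force: [0.8, -0.8, 0.9]
width: 0.0007
```

>>> arm_command:
  plan: [0,0,0.1,0,0,0,1,0,0,0.1,0,0,0,1,0,0,0,0,0,0,1]

```text
time: 9.68
tool_pos: [0.4552, -0.0755, 0.0209]
ee_rot: [3.141, -0.0, 2.945]
wrist_force: [-0.1, 0.7, 1.1]
width: 0.0003
```

Run:
```python
from h import *
for i in range(3): info(); s=cams.snapshot('scene')
orange(s);
```

```text
t 9.68 tcp [455.2 -75.5  20.9] rpy [180.   -0.  168.7] F [-0.08  0.73  1.08] w 0.0
t 9.72 tcp [455.3 -75.5  21. ] rpy [180.   -0.  168.8] F [-0.2  -0.15  0.44] w 0.0
t 9.78 tcp [455.3 -75.5  21. ] rpy [180.   -0.  168.7] F [0.46 0.28 0.6 ] w 0.0
[('board', 61, 273.16), ('inlet', 45, 276.71), ('conn', 57, 249.19), ('reel', 52, 204.69)]
```

Run:
```python
from h import *
s=snap('wrist','w14.png');cv2.imwrite('pics/w14z.png',cv2.resize(s['pixels'][170:310,180:370,::-1],None,fx=4,fy=4))
s=snap('scene','s14.png');cv2.imwrite('pics/s14z.png',cv2.resize(s['pixels'][160:310,210:360,::-1],None,fx=4,fy=4))
```

```text
(no output)
```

View pics/w14z.png

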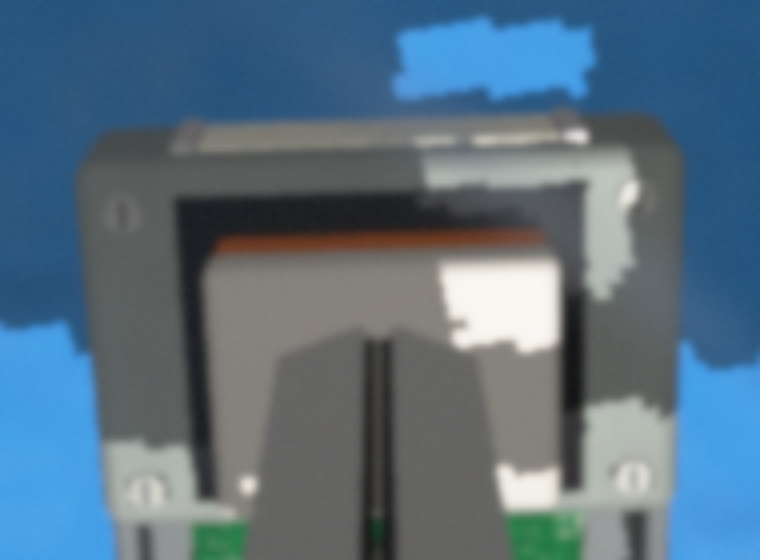

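View pics/s14z.png

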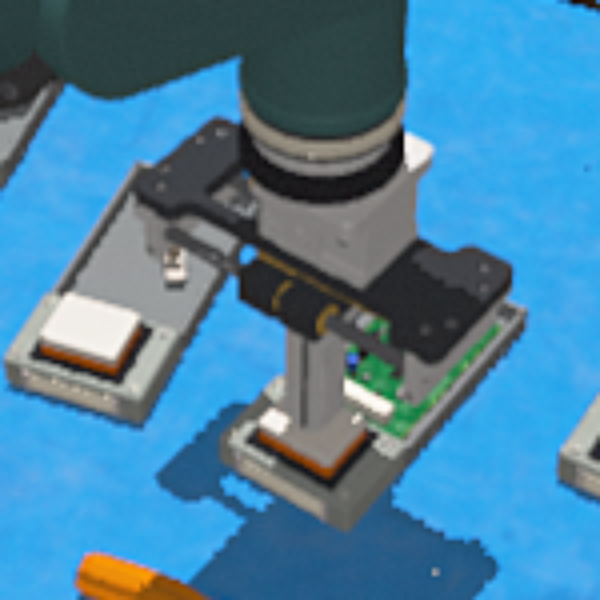

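The cap's apparent size puts it about 11 mm behind the nominal TCP plane without contact. The visible tip row (252) also fits fingertips that are about 15 mm short of the TCP, so I expect contact near a TCP height of 15–18 mm. Continuing 1 mm at a time.

>>> arm_command:
  plan: [0,0,0.1,0,0,0,1,0,0,0.1,0,0,0,1,0,0,0,0,0,0,1]

```text
time: 10.3
tool_pos: [0.4555, -0.0756, 0.0192]
ee_rot: [3.142, 0.0, 2.945]
wrist_force: [-0.6, -0.4, 1.9]
width: 0.0006
```

>>> arm_command:
  plan: [0,0,0.1,0,0,0,1,0,0,0,0,0,0,1]

```text
time: 10.55
tool_pos: [0.4555, -0.0756, 0.0181]
ee_rot: [3.142, 0.0, 2.945]
wrist_force: [-0.0, -0.2, 0.8]
width: 0.0007
```

Run:
```python
from h import *
for i in range(3): info(); s=cams.snapshot('scene')
orange(s);
```

```text
t 10.55 tcp [455.5 -75.6  18.1] rpy [180.    0.  168.7] F [-0.03 -0.16  0.79] w 0.001
t 10.6 tcp [455.5 -75.6  18.1] rpy [180.    0.  168.7] F [-0.34  0.5   1.8 ] w 0.0
t 10.65 tcp [455.5 -75.5  18.1] rpy [180.    0.  168.7] F [0.66 0.11 1.15] w 0.0
[('board', 38, 274.11), ('inlet', 44, 276.7), ('conn', 56, 249.2), ('reel', 52, 204.69)]
```

Contact: the upward force is now about 1.3–1.9 N and the orange band is shrinking. The tip was on the cap at a TCP height of about 20 mm, so the key should reach its stop near 11 mm. I'm pressing on in small steps.

>>> arm_command:
  plan: [0,0,0.1,0,0,0,1,0,0,0.1,0,0,0,1,0,0,0.1,0,0,0,1,0,0,0,0,0,0,1]

```text
time: 11.2
tool_pos: [0.4555, -0.0755, 0.015]
ee_rot: [3.141, 0.0, 2.945]
wrist_force: [0.8, -0.9, 1.2]
width: 0.0005
```

>>> arm_command:
  plan: [0,0,0.1,0,0,0,1,0,0,0.1,0,0,0,1,0,0,0,0,0,0,1]

```text
time: 11.58
tool_pos: [0.4555, -0.0755, 0.013]
ee_rot: [3.142, 0.0, 2.945]
wrist_force: [0.8, -1.5, 1.1]
width: 0.0006
```

Run:
```python
from h import *
for i in range(3): info(); s=cams.snapshot('scene')
orange(s);
```

```text
t 11.57 tcp [455.5 -75.5  13. ] rpy [180.    0.  168.8] F [ 0.8  -1.47  1.14] w 0.001
t 11.62 tcp [455.5 -75.5  13. ] rpy [180.    0.  168.7] F [0.96 0.73 0.65] w 0.0
t 11.68 tcp [455.5 -75.5  13.1] rpy [180.    0.  168.8] F [ 0.54 -0.31  0.21] w 0.0
[('board', 0, 0), ('inlet', 44, 276.7), ('conn', 57, 249.07), ('reel', 51, 204.67)]
```

>>> arm_command:
  plan: [0,0,0.1,0,0,0,1,0,0,0,0,0,0,1]

```text
time: 11.98
tool_pos: [0.4554, -0.0755, 0.012]
ee_rot: [3.142, 0.0, 2.945]
wrist_force: [0.6, -0.7, 1.6]
width: 0.0005
```

>>> arm_command:
  plan: [0,0,0.1,0,0,0,1,0,0,0,0,0,0,1]

```text
time: 12.22
tool_pos: [0.4554, -0.0755, 0.0114]
ee_rot: [3.142, 0.0, 2.945]
wrist_force: [-1.2, 0.1, 3.7]
width: 0.0004
```

Run:
```python
from h import *
for i in range(3): info(); s=cams.snapshot('scene')
orange(s);
```

```text
t 12.22 tcp [455.4 -75.5  11.4] rpy [180.    0.  168.8] F [-1.18  0.05  3.69] w 0.0
t 12.28 tcp [455.4 -75.5  11.4] rpy [180.    0.  168.7] F [ 0.   -0.06  3.72] w 0.0
t 12.32 tcp [455.4 -75.5  11.3] rpy [180.    0.  168.8] F [ 0.02 -0.64  4.17] w 0.001
[('board', 0, 0), ('inlet', 43, 276.77), ('conn', 54, 249.09), ('reel', 52, 204.69)]
```

The force has risen to 4 N, so the board key is at its stop and its band is gone. I'm lifting and going to the inlet key at about (527.5,-238).

>>> arm_command:
  plan: [0,0,-2,0,0,0,1,0,0,-4,0,0,0,1,-2.5,-3.6,0,0,0,-1,1,-2.5,-3.6,0,0,0,-1,1,-2.5,-3.6,0,0,0,-1,1,-2.5,-3.6,0,0,0,-1,1,0,0,0,0,0,0,1,0,0,0,0,0,0,1]

```text
time: 13.38
tool_pos: [0.5285, -0.2334, 0.0699]
ee_rot: [3.14, -0.003, 3.015]
wrist_force: [0.4, -0.1, -0.1]
width: 0.0004
```

Run:
```python
from h import *
s=snap('scene','s20.png');orange(s);cv2.imwrite('pics/s20z.png',cv2.resize(s['pixels'][160:310,210:410,::-1],None,fx=4,fy=4))
go([527.5,-238,32])
```

```text
[('board', 0, 0), ('inlet', 45, 276.71), ('conn', 58, 249.14), ('reel', 53, 204.58)]
t 13.43 tcp [ 528.6 -233.1   70.3] rpy [ 1.799e+02 -1.000e-01  1.728e+02] F [0.42 0.74 0.09] w 0.001
tool cm [ 0.04 -0.5   3.83]
```

View pics/s20z.png

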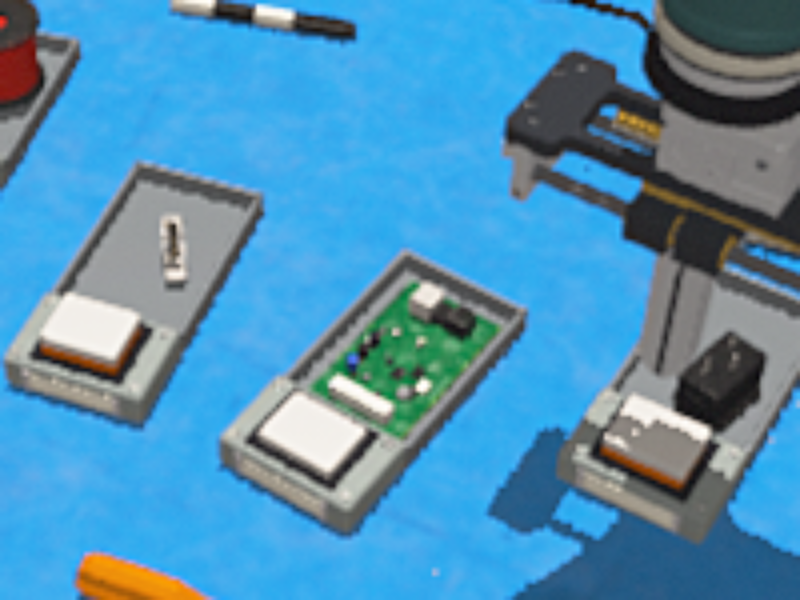

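The board key is down and its band is hidden. The fingers are above and slightly behind the inlet key, clear of the inlet part. I'm correcting y and descending to just above contact.

>>> arm_command:
  plan: [0.1,-0.5,1,0,0,-1,1,0,0,1.5,0,0,0,1,0,0,1.2,0,0,0,1,0,0,0.6,0,0,0,1,0,0,0.2,0,0,0,1,0,0,0,0,0,0,1]

```text
time: 14.18
tool_pos: [0.5281, -0.2392, 0.0262]
ee_rot: [3.142, 0.0, 3.033]
wrist_force: [-0.8, -0.3, -0.3]
width: 0.0005
```

Run:
```python
from h import *
s=snap('wrist','w21.png');go([527.5,-238,21]);cv2.imwrite('pics/w21z.png',cv2.resize(s['pixels'][150:330,160:390,::-1],None,fx=3.4,fy=3.3))
```

```text
t 14.22 tcp [ 528.2 -239.4   26.5] rpy [-180.     0.   173.7] F [-0.06 -0.35  0.47] w 0.0
tool cm [0.09 0.13 0.55]
```

View pics/w21z.png

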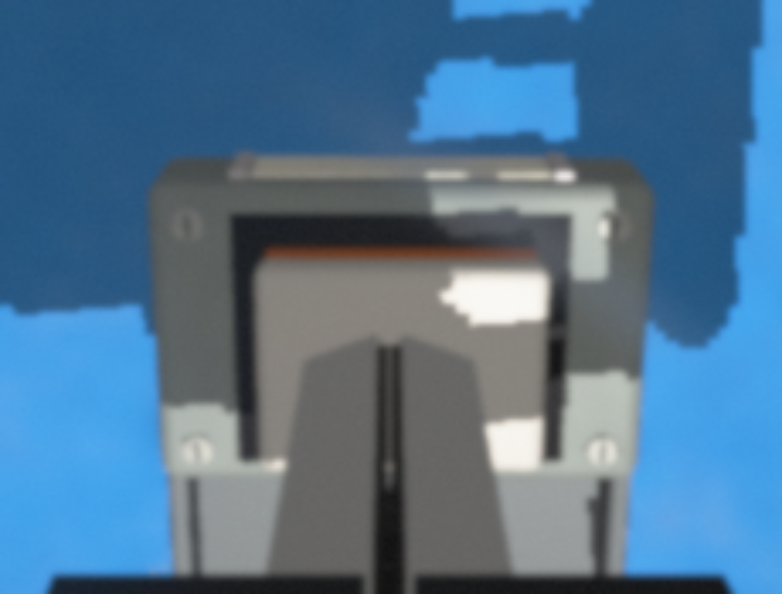

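The inlet cap is well centred, about 2 mm off in y. I'm correcting that and pressing to a TCP height of about 13 mm.

>>> arm_command:
  plan: [0,0.15,0.3,0,0,0,1,0,0,0.2,0,0,0,1,0,0,0.1,0,0,0,1,0,0,0.15,0,0,0,1,0,0,0.15,0,0,0,1,0,0,0.15,0,0,0,1,0,0,0.15,0,0,0,1,0,0,0,0,0,0,1]

```text
time: 15.22
tool_pos: [0.528, -0.2377, 0.0139]
ee_rot: [3.141, -0.0, 3.032]
wrist_force: [-0.1, 1.1, 0.2]
width: 0.0006
```

Run:
```python
from h import *
for i in range(3): info(); s=cams.snapshot('scene')
orange(s);
```

```text
t 15.22 tcp [ 528.  -237.7   13.9] rpy [180.   -0.  173.7] F [-0.15  1.12  0.21] w 0.001
t 15.28 tcp [ 528.  -237.6   14. ] rpy [180.   -0.  173.8] F [0.45 1.18 0.07] w 0.0
t 15.32 tcp [ 528.  -237.7   13.9] rpy [180.   -0.  173.8] F [-0.58  1.14  1.73] w 0.001
[('board', 0, 0), ('inlet', 0, 0), ('conn', 57, 249.18), ('reel', 54, 204.61)]
```

>>> arm_command:
  plan: [0,0,0.1,0,0,0,1,0,0,0.1,0,0,0,1,0,0,0,0,0,0,1]

```text
time: 15.75
tool_pos: [0.5281, -0.2377, 0.012]
ee_rot: [3.142, 0.0, 3.032]
wrist_force: [-1.6, 0.8, 1.3]
width: 0.0004
```

>>> arm_command:
  plan: [0,0,0.1,0,0,0,1,0,0,0,0,0,0,1]

```text
time: 16.0
tool_pos: [0.5281, -0.2377, 0.0114]
ee_rot: [3.142, 0.0, 3.033]
wrist_force: [-1.5, 1.2, 3.4]
width: 0.0004
```

Run:
```python
from h import *
for i in range(3): info(); s=cams.snapshot('scene')
```

```text
t 16.0 tcp [ 528.1 -237.7   11.4] rpy [180.    0.  173.7] F [-1.49  1.21  3.38] w 0.0
t 16.05 tcp [ 528.1 -237.7   11.4] rpy [-180.     0.   173.8] F [-1.29  1.92  3.35] w 0.0
t 16.1 tcp [ 528.1 -237.7   11.4] rpy [180.    0.  173.8] F [-1.58  0.93  3.93] w 0.001
```

The inlet key is at its stop (3.4–3.9 N). I'm lifting and going to the connector key at about (462.5,63).

>>> arm_command:
  plan: [0,0,-2,0,0,0,1,0,0,-5,0,0,0,1,1.6,4.9,0,0,0,0,1,1.6,4.9,0,0,0,0,1,1.6,4.9,0,0,0,0,1,1.6,4.8,0,0,0,0,1,1.6,4.8,0,0,0,0,1,1.6,4.8,0,0,0,0,1]

```text
time: 17.15
tool_pos: [0.4639, 0.0634, 0.0806]
ee_rot: [3.141, 0.001, 3.032]
wrist_force: [0.5, 0.6, -0.4]
width: 0.0005
```

>>> arm_command:
  plan: [0,0,0,0,0,-4,1,0,0,0,0,0,-4,1,0,0,0,0,0,-3,1,0,0,0,0,0,0,1,0,0,0,0,0,0,1]

```text
time: 17.77
tool_pos: [0.4643, 0.062, 0.0808]
ee_rot: [3.142, -0.0, -3.06]
wrist_force: [0.4, 0.6, -1.0]
width: -0.0
```

Run:
```python
from h import *
s=snap('scene','s30.png');orange(s);cv2.imwrite('pics/s30z.png',cv2.resize(s['pixels'][160:310,210:410,::-1],None,fx=4,fy=4))
go([462.5,63,26])
```

```text
[('board', 0, 0), ('inlet', 0, 0), ('conn', 54, 249.04), ('reel', 49, 204.61)]
t 17.82 tcp [464.3  62.   80.8] rpy [ 180.    -0.  -175.3] F [0.03 0.03 0.48] w 0.001
tool cm [0.17 0.12 5.48]
```

View pics/s30z.png

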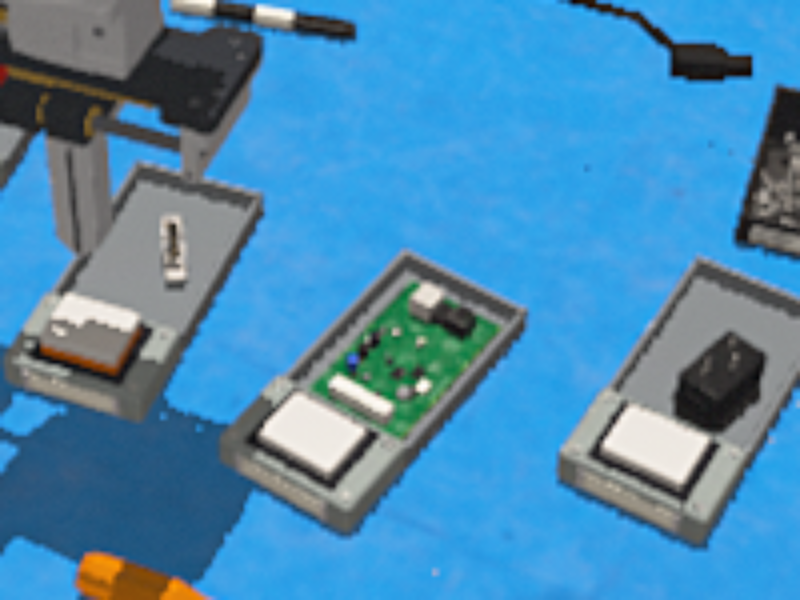

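The board and inlet keys are both down, and the connector key is still up with the fingers above it. Descending.

>>> arm_command:
  plan: [0.2,0.1,1.5,0,0,0,1,0,0,1.8,0,0,0,1,0,0,1.3,0,0,0,1,0,0,0.7,0,0,0,1,0,0,0.2,0,0,0,1,0,0,0,0,0,0,1]

```text
time: 18.58
tool_pos: [0.4625, 0.0629, 0.0264]
ee_rot: [3.142, 0.001, -3.059]
wrist_force: [0.1, -0.1, 0.0]
width: 0.0004
```

Run:
```python
from h import *
s=snap('wrist','w31.png');go([462.5,63,21]);cv2.imwrite('pics/w31z.png',cv2.resize(s['pixels'][150:330,160:390,::-1],None,fx=3.4,fy=3.3))
```

```text
t 18.62 tcp [462.7  62.9  26.6] rpy [-1.800e+02  1.000e-01 -1.753e+02] F [ 0.31 -0.54 -0.3 ] w 0.0
tool cm [0.02 0.01 0.56]
```

View pics/w31z.png

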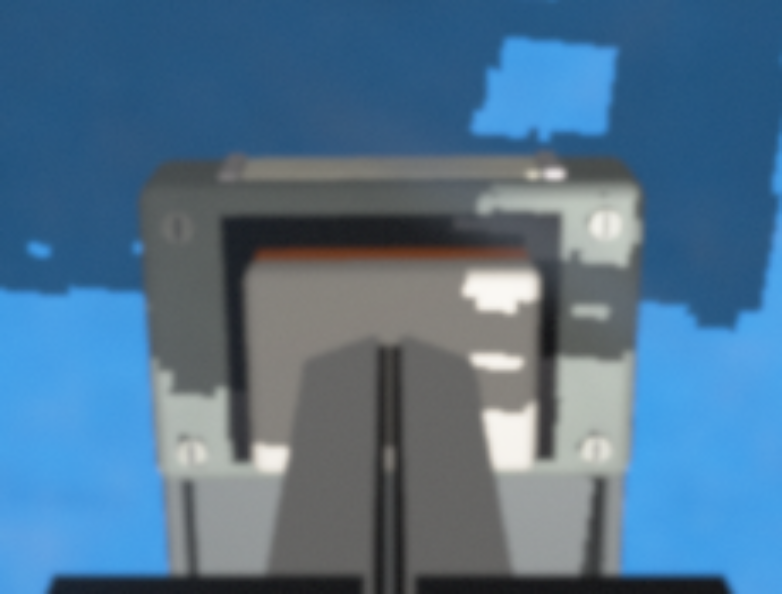

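The connector cap is centred under the fingers, so I'm pressing it.

>>> arm_command:
  plan: [0,0,0.3,0,0,0,1,0,0,0.2,0,0,0,1,0,0,0.1,0,0,0,1,0,0,0.15,0,0,0,1,0,0,0.15,0,0,0,1,0,0,0.15,0,0,0,1,0,0,0.15,0,0,0,1,0,0,0,0,0,0,1]

```text
time: 19.62
tool_pos: [0.4622, 0.0629, 0.0139]
ee_rot: [3.141, -0.0, -3.059]
wrist_force: [-0.9, 0.4, 1.0]
width: 0.0005
```

>>> arm_command:
  plan: [0,0,0.1,0,0,0,1,0,0,0.1,0,0,0,1,0,0,0,0,0,0,1]

```text
time: 20.0
tool_pos: [0.4622, 0.0629, 0.012]
ee_rot: [3.142, 0.0, -3.059]
wrist_force: [-0.9, 0.7, 1.3]
width: 0.0006
```

>>> arm_command:
  plan: [0,0,0.1,0,0,0,1,0,0,0,0,0,0,1]

```text
time: 20.25
tool_pos: [0.4622, 0.0629, 0.0114]
ee_rot: [3.142, 0.0, -3.059]
wrist_force: [-1.8, -0.8, 4.4]
width: 0.0004
```

Run:
```python
from h import *
for i in range(3): info(); s=cams.snapshot('scene')
orange(s)
```

```text
t 20.25 tcp [462.2  62.9  11.4] rpy [ 180.     0.  -175.2] F [-1.77 -0.78  4.44] w 0.0
t 20.3 tcp [462.2  62.9  11.4] rpy [ 180.     0.  -175.2] F [-2.32 -0.17  4.11] w 0.001
t 20.35 tcp [462.3  62.9  11.3] rpy [ 180.     0.  -175.2] F [-1.47 -0.24  3.58] w 0.001
[('board', 0, 0), ('inlet', 0, 0), ('conn', 0, 0), ('reel', 20, 203.9)]
```

The connector key is at its stop. Lifting straight up, then checking. The lower reel band count is probably occlusion by the arm, which I'll verify.

>>> arm_command:
  plan: [0,0,-2,0,0,0,1,0,0,-5,0,0,0,1,0,0,-5,0,0,0,1,2,-4,-3,0,0,0,1,2,-4,-3,0,0,0,1,0,0,0,0,0,0,1,0,0,0,0,0,0,1,0,0,0,0,0,0,1]

```text
time: 21.4
tool_pos: [0.4285, -0.0192, 0.1894]
ee_rot: [3.14, -0.003, -3.057]
wrist_force: [-0.7, 0.1, 0.3]
width: 0.0004
```

Run:
```python
from h import *
info();s=snap('scene','s40.png');orange(s);cv2.imwrite('pics/s40z.png',cv2.resize(s['pixels'][140:310,150:420,::-1],None,fx=2.9,fy=2.9))
```

```text
t 21.4 tcp [428.5 -19.2 189.4] rpy [ 179.9   -0.2 -175.2] F [-0.69  0.1   0.27] w 0.0
[('board', 0, 0), ('inlet', 0, 0), ('conn', 0, 0), ('reel', 50, 204.62)]
```

View pics/s40z.png

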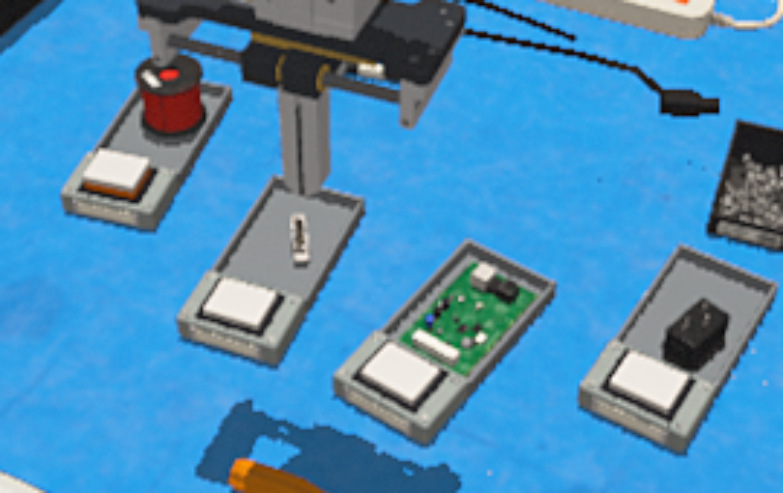

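The three keys are down, the reel key is up with its orange band visible, the parts are where they were, and the arm is clear. Handing in.

```bash
python3 -c "
from bench import close_job
print(close_job())"
```

```text
the job is handed in; nothing more can be done
None
```

I pressed the board key, then the inlet key, then the connector key, each gently to its stop at about 4 N on the wrist sensor. I handed the job in at about 21.5 s with the arm well clear.

**Last checks:** In the final scene picture the orange bands of those three keys are hidden. The reel's band is the same as at the start (about 50 px, row 204.6), so its key is still up. By eye, all four parts are where they were; I did not measure their positions.

**What disagreed:**
- **Contact height:** The fingertips met the caps at a measured TCP height of about 20 mm, not the 46 mm I expected from the stated sizes. I therefore found contact by force and by the picture, in steps of about 1 mm. The wrist picture fits fingertips about 15 mm short of the TCP, but I did not confirm the cause.
- **Cap positions:** The top and scene cameras differed by about 5 mm. The wrist view settled the centring before each press.

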